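# Light and shoot at the microscope bench

### The arm

A 6-joint arm with a two-finger parallel gripper is mounted at the origin on the work surface. World frame = base frame: x ahead of the robot, y to its left, z up, the work surface at z = 0. Lengths are in mm, angles in rad, forces in N, time in s.
With the tool pointing down it reaches from about 350 to 975 mm from the base axis. Payload 7.1 kg.
Tool frame: the origin (TCP) lies midway between the tips of the shut fingers; the grasp point (between the pads) lies ctrl.grip_point_offset behind it (ctrl.grip_point_offset is the distance from the TCP to the grasp point, in mm); z points along the fingers, y is the line along which they close (so a half turn about z gives the same grasp; the last joint's range is limited). The gripper opens to 88 mm and grips with 3 to 60 N. Pads are 20 mm wide; open, the fingers measure 115 mm over their backs; the gripper's body (75 mm by 178 mm) begins 61 mm behind the grasp point.
Start: joints at [1.124, 0.423, 1.63, -0, 1.089, -0.019], TCP at [259.261, 568.672, 194.175] pointing down, gripper open.
Joint ranges: [-3, 3], [-0.9, 2.11], [0.09, 2.58], [-1.31, 4.45], [0.11, 2.69], [-2.54, 2.54]. Speed limits (rad/s): [2.39, 2.39, 3.01, 3.14, 3.14, 3.14].

### API

Orientations are given as a rotation vector (axis times angle).
In Python, from workcell import ctrl, get_image, close_job, finder gives the robot as it stands.
- The arm moves only by the tool servo_tool, never from a script. Its argument "deltas" is a list of rows, each a list of 2 entries, a list of its own where there are three numbers: the shift along the tool's x, y, z in mm, then the turn, a rotation vector about the tool's x, y, z in rad. A call has 1 to 5 rows; each row is the pose to reach, as a shift and turn from the pose commanded when the call began, along the tool's axes at that moment; what a row does not reach only later rows make up. A row lasts 1/12 s, in which the tool goes at most 41.7 mm and 7.16 degrees, less where a joint would pass 70% of its speed; a pose out of reach is approached as far as the arm can. A call with a gripper value outside its range is refused whole. "grip" is the closure, from -1 (fully open) to 1 (shut), so that 0 is half open, set as the call begins (left out, the last holds). The fingers move at their own pace and stop on an object; the grip force is fixed at half the most. Time passes only in rows, so rows that repeat a pose let the fingers close. It gives the time, the measured TCP pose, the force, the opening and the grip force at its end, in the units of the state.
- ctrl.get_obs(): the state, without advancing time (a new reading comes with each control period).
- get_image(name): name is "side" or "top" or "wrist"; returns a dict with "frame" (400x640x3 uint8, blue, green, red), "depth" (400x640 float32, mm along the optical axis (not along the pixel's ray), 0 where there is no reading), "K" (3x3 intrinsics, pixels), "pose" (4x4, takes a point from camera to world coordinates). Camera axes: x right, y down, z forward; pixel columns grow to the right and rows downward; lengths in mm; the calibration is good to about 2 mm. A picture is of the moment at which its call begins.
- close_job(): hands the job in; it is judged then, once.
Trained networks look in a picture, given as the dict that the camera call returned (one of the last four; its "shot" number tells which), for a name from the list of things; names that differ only in an ending like _2 or _b are one class to them, and where a whole thing is asked for, a point or a joint stands for the part that bears it (a point fixed in the world has none). Each returns a list of dicts, best first, with "score" (0 to 1); they miss things now and then, are a little off and sometimes report something else, mostly with a low value. They report only what shows in the picture. A call takes as long as a camera call. They do not tell look-alikes from the thing itself.
- finder.search_frame(query, picture): "rect" ([centre column, centre row, width, height] as shares, 0 to 1, of the picture: columns of its width, rows of its height, round what is visible of it).
- finder.silhouettes(query, picture): "mask" (400x640 bool, what is visible of it) and "rect" ([centre column, centre row, width, height] as shares, 0 to 1, of the picture: columns of its width, rows of its height, round what is visible of it).
The state is a dict: "t": time; "qpos": joint angles; "qvel": joint speeds; "joint_torque": joint torques, N m; "ee_pos": TCP position; "orientation": TCP orientation; "ft_force": force on the tool from outside, world axes, zero at the start; "moment": the same for the moment, N m; "width": finger opening in mm; "grasp_force": force on a finger pad.
Only numpy, scipy, OpenCV 4.12 (cv2) and the standard library are available. Lean on these libraries where they do the work, as an engineer would, in place of code of your own. Each camera call takes 0.05 s, during which the arm holds its last target. There are 200 camera calls.

### The job

Take a lit picture with the microscope camera, using the fingertips only: first switch the light on by gently pressing down the raised end of the rocker switch on the grey light box until the rocker has tipped right over, then gently press the long bar-shaped key well down and let it spring back up. Do not touch the pucks with the square and the round key or turn the dimmer knob, do not pick up or push anything along, and leave the light on and everything else standing where it is. Finish with the hand withdrawn.

Things in the scene. Friction and masses are not known exactly. Their poses are not given: they have to be found in the camera images.
- light_box: Grey control box of the ring light, fixed to the bench, 110 (x) x 150 (y) x 50 high; origin at the centre of its underside on the bench, its far side is its +x. On its top, at 35 mm to its -y side and x = -5 mm, lies the rocker; at 40 mm to its +y side stands the dimmer knob (about 36 mm across).
- rocker (a joint): White rocker switch on the light box, 60 mm long along the box's x, 30 mm wide, V-shaped top, pivot 52 mm above the bench. Rad: -0.2 = off, far (+x) end raised (tip about 70 mm above the bench), near half level; +0.2 = on, tipped right over, far half level, its top about 58 mm above the bench. Stays where it is left; tips with about 2 N at the raised end.
- rocker_end (a point): Point on the top face of the rocker's far half (the end to press), 22 mm from the pivot and 8 mm short of the tip; moves with the rocker, its x axis runs along the rocker away from the pivot.
- bar_puck: Loose round black puck, 80 mm across, 28 mm high, 0.3 to 0.5 kg, on the blue mat, with the long bar-shaped white key on its top; origin at the centre of its underside.
- bar_key (a joint): Travel of the bar-shaped key in m: 0 = up, 0.008 = fully down. Spring return: about 1 N to start, 4.5 N at 4 mm, 7.6 N at full depth.
- bar_key_top (a point): Centre of the top face of the bar-shaped key (56 x 18 mm, long along its x), 40 mm above the puck's underside when up; moves with the key.
- square_puck: Same loose puck with a square white key, 32 x 32 mm, top 40 mm above the underside; not to be touched. Origin at the centre of its underside.
- square_key (a joint): Travel of the square key in m, 0 = up, 0.008 = down.
- round_puck: Same loose puck with a small round white key, 24 mm across, top 40 mm above the underside; not to be touched. Origin at the centre of its underside.
- round_key (a joint): Travel of the round key in m, 0 = up, 0.008 = down.
- dimmer (a joint): Dimmer knob on the light box: angle in rad, 0 at the start; to be left alone.
- mat: Fixed blue bench mat, 260 (x) x 360 (y) x 3 mm, under the three pucks; origin at the centre of its underside.
- dome_a: Loose clear dust dome on a blue base with a watch movement under it, 90 mm across, 70 mm high with its little knob; origin at the centre of its underside.
- dome_b: Same loose dust dome, empty.
- driver_stand: Loose round black stand of fine screwdrivers, 76 mm across, 113 mm high; origin at the centre of its underside.
- parts_jar: Small loose clear jar with a metal cap, 48 mm across, 45 mm high; origin at the centre of its underside.
There are look-alikes about, which are no part of the job. What is shaped like the bar_puck but purple or red is not meant.

How it is judged (in metres and radians):
On the way, in this order (a step that is already met when the one before it is completed fails the run):
1. the rocker has been tipped over: the light is on (value of joint rocker above 0.12 rad), for 0.1 s.
2. then the bar-shaped key is pressed at least 4 mm down by the fingers (value of joint bar_key above 0.004 m and contact force between the fingers and bar_puck above 0.5 N), for 0.1 s.
At the end, for the whole second after the job is handed in: The rocker is over on its far side (more than 0.12 rad), all three keys are up again (within 1.5 mm), the bar-key puck stands upright at rest within 20 mm of where it was, and the other pucks, domes, screwdriver stand and jar stand within 10 mm of where they were (value of joint rocker above 0.12 rad and value of joint each of bar_key, square_key, round_key below 0.0015 m and distance of bar_puck from where it was at the start of the episode below 0.02 m and angle between bar_puck's own z axis and vertical below 0.05 rad and linear speed of bar_puck below 0.01 m/s and distance of each of square_puck, round_puck, dome_a, dome_b, driver_stand, parts_jar from where it was at the start of the episode below 0.01 m and angle between each of dome_a, dome_b, driver_stand, parts_jar's own z axis and vertical below 0.1 rad); the robot touches nothing.
It fails at once if the bar-shaped key is pressed (2.5 mm) before the light is on (value of joint bar_key above 0.0025 m and value of joint rocker below 0.1 rad).
It fails at once if the puck with the square or the round key is touched or its key pressed, or the dimmer knob is turned (0.1 rad) (contact force between any of the fingers, the arm and square_puck above 0.5 N or value of joint any of square_key, round_key above 0.002 m or contact force between any of the fingers, the arm and round_puck above 0.5 N or value of joint dimmer above 0.1 rad or value of joint dimmer below -0.1 rad).
It fails at once if the bar-key puck is lifted (10 mm), tipped or pushed along (20 mm) (height (world z) of bar_puck above 0.013 m or distance of bar_puck from where it was at the start of the episode above 0.02 m or angle between bar_puck's own z axis and vertical above 0.15 rad).
It fails at once if a dome, the screwdriver stand or the jar is moved by more than 10 mm (distance of any of dome_a, dome_b, driver_stand, parts_jar from where it was at the start of the episode above 0.01 m).
It fails at once if the light box or the bar-key puck is pressed harder than 30 N: not gentle (contact force between the fingers and light_box above 30 N or contact force between the fingers and bar_puck above 30 N).
It also fails if it takes over 45 s, if anything falls off the work surface, if the arm or the gripper's body presses on something with over 40 N, if the wrist force passes 120 N, or if a joint passes its speed limit or range.

## Working session

There is one attempt and no reset: what is moved stays moved. The work goes in short steps, Python scripts to look and compute and a tool call to move; the robot and the scene stay as the last step left them, time stands still between calls to the robot, and variables do not carry over. Pictures are saved under pics/ and viewed, at most 10 in all, crops included, and the job is handed in when it is done.

Besides the shell and the picture viewer there is one more tool, called after "Emit:" by a JSON object that holds its "name" and its "arguments", one argument or row to a line. servo_tool: Moves the arm, as the interface text tells. Its arguments: {"type":"object","properties":{"deltas":{"type":"array","items":{"type":"array"}},"grip":{"type":"number"}},"required":["deltas"]}

```bash
mkdir -p pics
cat > h.py <<'E'
import numpy as np, cv2
from workcell import ctrl, get_image, close_job, finder
def world(p, mask=None):
    d=p["depth"];K=p["K"];v,u=np.mgrid[0:400,0:640]
    c=np.stack([(u-K[0,2])*d/K[0,0],(v-K[1,2])*d/K[1,1],d],-1)
    w=c@p["pose"][:3,:3].T+p["pose"][:3,3]
    w[d==0]=np.nan
    return w
E
python3 - <<'E'
from h import *
o=ctrl.get_obs();print(o["ee_pos"],o["orientation"],o["t"],o["width"],ctrl.grip_point_offset)
p=get_image("top");q=get_image("side")
cv2.imwrite("pics/top.png",p["frame"]);cv2.imwrite("pics/side.png",q["frame"])
np.save("top.npy",world(p))
w=world(p)
for n in ["rocker","bar_puck","bar_key_top","square_puck","round_puck","light_box","dome_a","driver_stand","parts_jar"]:
  for r in finder.silhouettes(n,p)[:4]:
    m=r["mask"];x=w[m];print(n,round(r["score"],2),np.round(np.array(r["rect"])*[640,400,640,400]),np.round(np.nanmedian(x,0)),np.nanpercentile(x[:,2],95).round())
E
```

```text
[258.99901452 568.15098888 193.39547272] [-6.66843152e-01 -3.06963559e+00  2.31014348e-03] 0.0 87.84629841872217 18.700000000000003
rocker 0.74 [238. 202.  16.  26.] [514. 195.  60.] 70.0
bar_puck 0.81 [392. 106.  32.  28.] [ 776. -220.   28.] 41.0
bar_puck 0.65 [384. 179.  29.  32.] [ 583. -188.   31.] 44.0
bar_key_top 0.67 [383. 176.  17.  26.] [ 586. -189.   41.] 46.0
bar_key_top 0.65 [394. 299.  20.  16.] [ 268. -206.   40.] 43.0
bar_key_top 0.61 [395. 104.  23.  12.] [ 781. -221.   39.] 43.0
square_puck 0.57 [415. 220.  34.  30.] [ 466. -268.   31.] 44.0
square_puck 0.57 [417. 217.   9.  15.] [ 469. -270.   43.] 46.0
round_puck 0.97 [336. 200.  32.  33.] [522. -57.  31.] 42.0
round_puck 0.2 [237. 202.  12.  26.] [514. 195.  60.] 70.0
light_box 0.95 [230. 199.  63.  54.] [524. 226.  51.] 69.0
light_box 0.5 [241. 204.  17.  22.] [512. 194.  60.] 69.0
dome_a 0.79 [257. 118.  31.  32.] [740. 154.  47.] 59.0
dome_a 0.75 [321. 111.  37.  33.] [758. -20.  47.] 58.0
dome_a 0.55 [297. 252.  18.  21.] [385.  43.  44.] 48.0
dome_a 0.19 [335. 199.   7.   8.] [525. -54.  42.] 46.0
driver_stand 0.61 [464. 144.  41.  34.] [ 664. -392.   57.] 112.0
parts_jar 0.63 [297. 254.  14.  20.] [385.  43.  44.] 48.0
```

View pics/top.png

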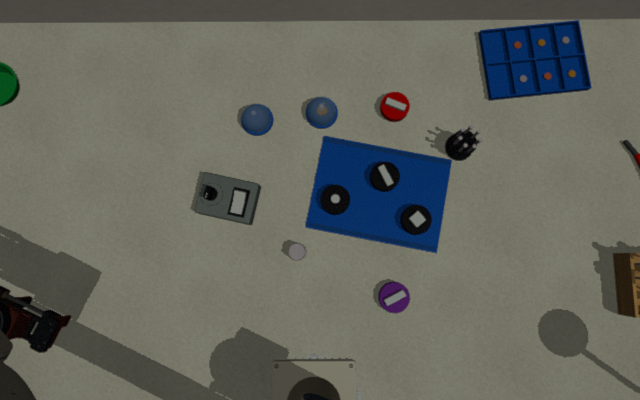

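View pics/side.png

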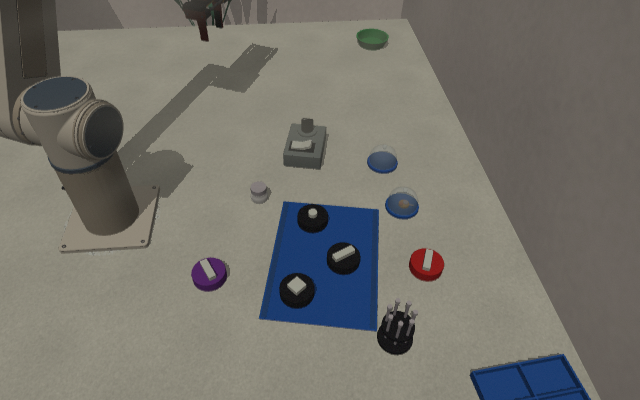

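The top view shows the light box at (225,197) with the rocker at (238,202) and the knob at (208,192). The black bar puck is at (384,177), the round puck at (335,199) and the square puck at (415,220). Red and purple are decoys.

Run:
```python
from h import *
w=np.load("top.npy")
def sel(x0,x1,y0,y1,z0,z1):
    m=(w[...,0]>x0)&(w[...,0]<x1)&(w[...,1]>y0)&(w[...,1]<y1)&(w[...,2]>z0)&(w[...,2]<z1);return w[m]
for n,a in dict(box=(430,620,130,330,40,110),rock=(460,570,150,225,56,75),key=(540,630,-235,-145,36,50),puck=(530,640,-245,-135,20,50)).items():
    s=sel(*a);r=cv2.minAreaRect(s[:,:2].astype(np.float32));print(n,len(s),s.mean(0).round(1),np.round(r[0],1),np.round(r[1],1),round(r[2],1),"box",np.round(cv2.boxPoints(r)).tolist(), "zmed",np.median(s[:,2]).round(1))
s=sel(460,570,150,225,56,75);print(np.round(s[np.argsort(-s[:,2])][:12]))
from scipy.spatial.transform import Rotation as R
print(R.from_rotvec(ctrl.get_obs()["orientation"]).as_matrix().round(3))
```

```text
box 2377 [526.1 227.   53.8] [527.7 229.3] [151.4 110.2] 77.3 box [[457.0, 168.0], [565.0, 143.0], [598.0, 291.0], [491.0, 315.0]] zmed 51.1
rock 248 [515.9 195.1  61.6] [514.9 187.8] [50.2 64.7] 85.0 box [[481.0, 166.0], [545.0, 160.0], [549.0, 210.0], [485.0, 216.0]] zmed 60.4
key 149 [ 585.7 -189.1   41.8] [ 583.6 -181.9] [65.3 39.3] 21.5 box [[546.0, -176.0], [560.0, -212.0], [621.0, -188.0], [607.0, -152.0]] zmed 41.7
puck 689 [ 585.3 -188.9   32.8] [ 585.7 -189.9] [78.3 77.5] 89.0 box [[546.0, -228.0], [624.0, -230.0], [625.0, -151.0], [548.0, -150.0]] zmed 31.2
[[536. 180.  73.]
 [536. 191.  72.]
 [541. 201.  72.]
 [533. 185.  71.]
 [536. 178.  71.]
 [538. 186.  71.]
 [539. 183.  71.]
 [533. 196.  70.]
 [541. 193.  70.]
 [541. 204.  70.]
 [541. 196.  70.]
 [536. 199.  70.]]
[[-0.91   0.415  0.   ]
 [ 0.415  0.91   0.   ]
 [ 0.     0.    -1.   ]]
```

Emit:
{"name": "servo_tool", "arguments": {
  "deltas": [
    [[-30,-17,0],[0,0,0]],
    [[-60,-34,0],[0,0,0]],
    [[-92,-51,0],[0,0,0]],
    [[-124,-69,0],[0,0,0]],
    [[-156,-87,0],[0,0,0]]
  ],
  "grip": 1
}}

```text
t: 0.97
ee_pos: [365.8, 423.6, 194.3]
orientation: [0.666, 3.07, 0.0]
ft_force: [0.7, 0.7, 0.3]
width: 58.2
grasp_force: 0.0
```

Emit:
{"name": "servo_tool", "arguments": {
  "deltas": [
    [[-32,-18,0],[0,0,0]],
    [[-64,-36,0],[0,0,0]],
    [[-96,-54,0],[0,0,0]],
    [[-128,-71,0],[0,0,0]],
    [[-160,-89,0],[0,0,0]]
  ]
}}

```text
t: 1.38
ee_pos: [474.7, 276.0, 194.5]
orientation: [0.667, 3.07, 0.001]
ft_force: [1.0, 0.3, 0.3]
width: 24.6
grasp_force: 0.0
```

Emit:
{"name": "servo_tool", "arguments": {
  "deltas": [
    [[-30,-17,0],[0,0,-0.1]],
    [[-60,-34,20],[0,0,-0.2]],
    [[-92,-52,40],[0,0,-0.2]],
    [[-92,-52,55],[0,0,-0.2]],
    [[-92,-52,60],[0,0,-0.2]]
  ]
}}

```text
t: 1.8
ee_pos: [535.6, 189.8, 132.0]
orientation: [-0.362, -3.118, 0.002]
ft_force: [-0.9, 0.6, 0.2]
width: 0.5
grasp_force: 0.0
```

```bash
cat > st.py <<'E'
from h import *
from scipy.spatial.transform import Rotation as R
o=ctrl.get_obs();M=R.from_rotvec(o["orientation"]).as_matrix()
print(o["t"],o["ee_pos"].round(1) if hasattr(o["ee_pos"],"round") else o["ee_pos"],o["width"],np.round(o["ft_force"],1),"\n",M.round(3))
def to(x,y,z): print("tool delta",(M.T@(np.array([x,y,z])-o["ee_pos"])).round(1))
E
python3 - <<'E'
from st import *
to(535.6,191.7,75)
cv2.imwrite("pics/w1.png",get_image("wrist")["frame"])
E
```

```text
1.8 [535.6 189.8 132. ] 0.5214567441305418 [-0.9  0.6  0.2] 
 [[-0.973  0.229 -0.003]
 [ 0.229  0.973 -0.001]
 [ 0.003 -0.002 -1.   ]]
tool delta [ 0.2  2.  57. ]
```

View pics/w1.png

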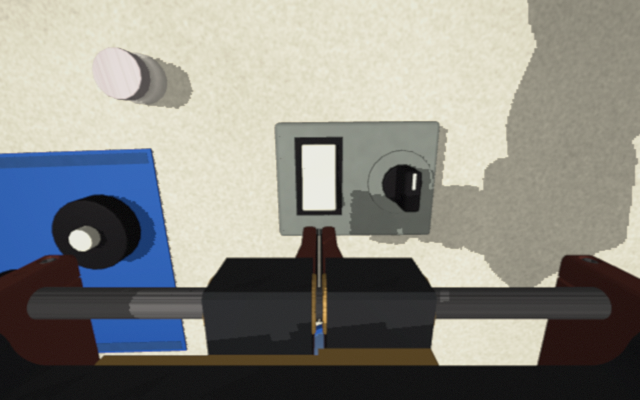

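The wrist view shows the rocker centred at column 319 (rows 140–214), in line with the shut fingers at column 320, and the knob well to the right at (408,185). I'll descend.

Emit:
{"name": "servo_tool", "arguments": {
  "deltas": [
    [[0,1,20],[0,0,0]],
    [[0,2,38],[0,0,0]],
    [[0,2,52],[0,0,0]],
    [[0,2,55],[0,0,0]],
    [[0,2,57],[0,0,0]]
  ]
}}

```text
t: 2.27
ee_pos: [535.8, 194.8, 77.3]
orientation: [-0.355, -3.121, 0.0]
ft_force: [-0.4, 0.0, -0.3]
width: 0.3
grasp_force: 0.0
```

Emit:
{"name": "servo_tool", "arguments": {
  "deltas": [
    [[0,0,2],[0,0,0]],
    [[0,0,4],[0,0,0]],
    [[0,0,6],[0,0,0]],
    [[0,0,8],[0,0,0]],
    [[0,0,10],[0,0,0]]
  ]
}}

```text
t: 2.68
ee_pos: [536.6, 194.0, 67.5]
orientation: [0.357, 3.121, 0.001]
ft_force: [-0.2, -1.4, -0.2]
width: 0.2
grasp_force: 0.0
```

Emit:
{"name": "servo_tool", "arguments": {
  "deltas": [
    [[0,0,1.5],[0,0,0]],
    [[0,-1,3],[0,0,0]],
    [[0,-2,4],[0,0,0]],
    [[0,-2,5],[0,0,0]],
    [[0,-2,6],[0,0,0]]
  ]
}}

```text
t: 3.1
ee_pos: [535.9, 191.8, 61.1]
orientation: [-0.357, -3.121, 0.0]
ft_force: [0.4, 0.4, 0.2]
width: 0.3
grasp_force: 0.0
```

Emit:
{"name": "servo_tool", "arguments": {
  "deltas": [
    [[0,0,1],[0,0,0]],
    [[0,0,2],[0,0,0]],
    [[0,0,2],[0,0,0]],
    [[0,0,2],[0,0,0]]
  ]
}}

```text
t: 3.43
ee_pos: [535.9, 192.0, 59.1]
orientation: [-0.357, -3.121, 0.0]
ft_force: [1.1, 0.8, -0.2]
width: 0.5
grasp_force: 0.0
```

Emit:
{"name": "servo_tool", "arguments": {
  "deltas": [
    [[0,0,0.7],[0,0,0]],
    [[0,0,1],[0,0,0]],
    [[0,0,1],[0,0,0]]
  ]
}}

```text
t: 3.68
ee_pos: [535.9, 192.0, 58.1]
orientation: [-0.357, -3.121, 0.0]
ft_force: [0.4, 0.6, -0.2]
width: 0.8
grasp_force: 0.0
```

Run:
```python
from st import *
p=get_image("side");w=world(p)
m=(np.abs(w[...,0]-515)<90)&(np.abs(w[...,1]-205)<90)&(w[...,2]>30)
r,c=np.where(m);print(r.min(),r.max(),c.min(),c.max())
f=p["frame"][100:190,260:350];cv2.imwrite("pics/s2.png",cv2.resize(f,None,fx=6,fy=6,interpolation=cv2.INTER_CUBIC))
```

```text
3.6833 [535.9 192.   58.1] 0.7703875925709515 [ 0.4  0.6 -0.2] 
 [[-0.974  0.226 -0.   ]
 [ 0.226  0.974 -0.   ]
 [ 0.    -0.    -1.   ]]
0 162 283 336
```

View pics/s2.png

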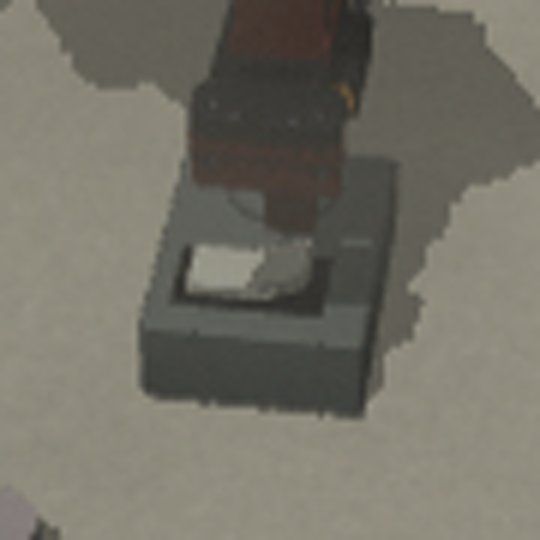

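The crop shows the fingertip on the rocker's far half, around (290,240), and the near half now looks tilted up. I'll press slightly more until it resists.

Emit:
{"name": "servo_tool", "arguments": {
  "deltas": [
    [[0,0,0.4],[0,0,0]],
    [[0,0,0.8],[0,0,0]],
    [[0,0,0.8],[0,0,0]]
  ]
}}

```text
t: 3.98
ee_pos: [535.8, 191.9, 57.3]
orientation: [-0.357, -3.121, 0.0]
ft_force: [-0.4, -0.3, -1.2]
width: 0.6
grasp_force: 0.0
```

Emit:
{"name": "servo_tool", "arguments": {
  "deltas": [
    [[0,0,0.5],[0,0,0]],
    [[0,0,0.7],[0,0,0]],
    [[0,0,0.7],[0,0,0]]
  ]
}}

```text
t: 4.23
ee_pos: [535.9, 191.9, 56.6]
orientation: [-0.357, -3.121, 0.0]
ft_force: [0.1, 0.1, -0.3]
width: 0.5
grasp_force: 0.0
```

Emit:
{"name": "servo_tool", "arguments": {
  "deltas": [
    [[0,0,-20],[0,0,0]],
    [[0,0,-45],[0,0,0]],
    [[0,0,-75],[0,0,0]],
    [[0,0,-85],[0,0,0]],
    [[0,0,-85],[0,0,0]]
  ]
}}

```text
t: 4.65
ee_pos: [537.9, 192.6, 144.4]
orientation: [0.356, 3.116, 0.004]
ft_force: [0.6, -0.0, -1.7]
width: 0.7
grasp_force: 0.0
```

Run:
```python
from st import *
p=get_image("wrist");w=world(p)
c=np.array([515.1,196.3]);ax=np.array([.975,-.22]);ay=np.array([.22,.975])
d=w[...,:2]-c;s=d@ax;t=d@ay
for a in range(-32,36,6):
    m=(np.abs(s-a)<2)&(np.abs(t)<8)&(w[...,2]<90);print(a,m.sum(),np.nanmedian(w[m][:,2]).round(1) if m.any() else None)
q=get_image("side");cv2.imwrite("pics/s3.png",cv2.resize(q["frame"][100:190,260:350],None,fx=6,fy=6,interpolation=cv2.INTER_CUBIC))
```

```text
4.65 [537.9 192.6 144.4] 0.7484562739362077 [ 0.6 -0.  -1.7] 
 [[-0.974  0.226  0.005]
 [ 0.226  0.974  0.002]
 [-0.005  0.003 -1.   ]]
-32 67 51.3
-26 68 58.5
-20 73 58.2
-14 74 58.5
-8 76 58.1
-2 68 58.3
4 81 59.8
10 82 62.7
16 76 64.6
22 73 67.3
28 41 67.8
34 36 51.2
```

View pics/s3.png

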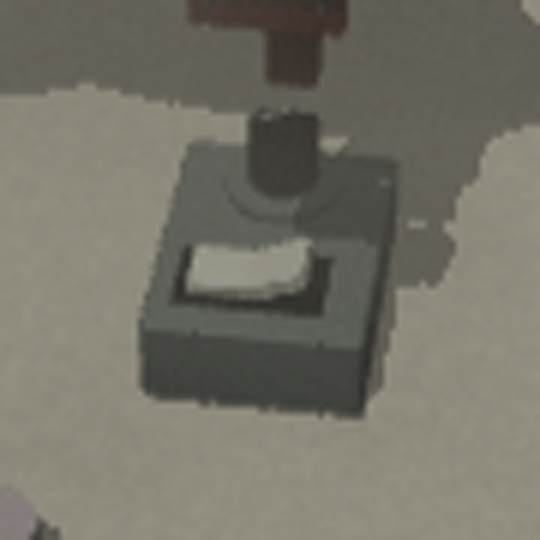

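The far half is still raised, about 67 mm at s=22, so the tip never touched it. I'll check where the fingertips really are against the reported TCP.

Run:
```python
from st import *
for n in ["side","wrist","top"]:
    p=get_image(n);w=world(p)
    m=(np.linalg.norm(w[...,:2]-[537,192],axis=-1)<35)&(w[...,2]>85)&(w[...,2]<260)
    x=w[m];print(n,len(x))
    if len(x):
        for z in range(85,235,10):
            y=x[(x[:,2]>=z)&(x[:,2]<z+10)]
            if len(y): print(z,len(y),y[:,:2].min(0).round(),y[:,:2].max(0).round(),y.min(0)[2].round(1))
q=get_image("side");cv2.imwrite("pics/s4.png",cv2.resize(q["frame"][40:190,230:380],None,fx=4,fy=4,interpolation=cv2.INTER_CUBIC))
T=np.linalg.inv(q["pose"])
for P in [(537.9,192.6,144.4),(515,196,52),(536,192,67)]:
    c=T[:3,:3]@P+T[:3,3];u=q["K"]@c;print(P,u[:2]/u[2])
```

```text
4.75 [535.6 191.8 141.2] 0.22134863654265052 [0.1 0.2 0.2] 
 [[-0.974  0.226 -0.   ]
 [ 0.226  0.974 -0.   ]
 [ 0.    -0.    -1.   ]]
side 83
165 14 [523. 180.] [545. 187.] 168.8
175 31 [523. 177.] [544. 188.] 175.3
185 21 [523. 177.] [544. 187.] 185.4
195 14 [522. 175.] [544. 185.] 195.2
wrist 1481
165 111 [522. 186.] [526. 203.] 168.3
175 223 [521. 185.] [526. 203.] 175.0
185 294 [521. 185.] [530. 203.] 185.0
195 340 [521. 184.] [527. 205.] 195.1
205 290 [521. 184.] [537. 205.] 205.0
215 105 [523. 192.] [528. 197.] 215.1
225 57 [524. 188.] [547. 195.] 225.0
top 0
(537.9, 192.6, 144.4) [309.27090166 119.76349957]
(515, 196, 52) [301.30063211 145.1341596 ]
(536, 192, 67) [308.56125429 141.6411862 ]
```

View pics/s4.png

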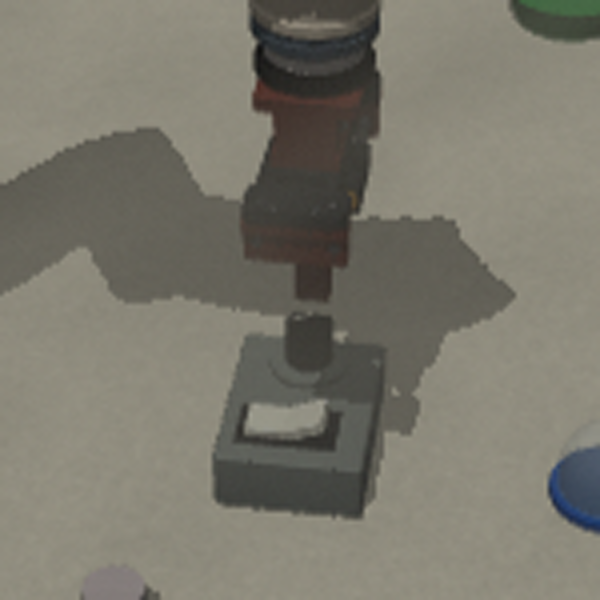

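Both depth views put the fingertips at z≈168 while the TCP reads 141, so the real tips sit about 27 mm above the reported TCP (xy is fine). I'll go down using vision and force, expecting contact near TCP z≈43.

Emit:
{"name": "servo_tool", "arguments": {
  "deltas": [
    [[0,0,30],[0,0,0]],
    [[0,0,60],[0,0,0]],
    [[0,0,82],[0,0,0]],
    [[0,0,87],[0,0,0]],
    [[0,0,90],[0,0,0]]
  ]
}}

```text
t: 5.37
ee_pos: [534.5, 191.5, 49.7]
orientation: [-0.357, -3.118, 0.003]
ft_force: [0.2, 0.0, -0.2]
width: 0.4
grasp_force: 0.0
```

Emit:
{"name": "servo_tool", "arguments": {
  "deltas": [
    [[0,0,1.5],[0,0,0]],
    [[0,0,3],[0,0,0]],
    [[0,0,4.5],[0,0,0]],
    [[0,0,6],[0,0,0]],
    [[0,0,7],[0,0,0]]
  ]
}}

```text
t: 5.78
ee_pos: [536.4, 192.1, 45.4]
orientation: [0.357, 3.12, 0.001]
ft_force: [0.7, 1.2, -0.0]
width: 0.6
grasp_force: 0.0
```

Emit:
{"name": "servo_tool", "arguments": {
  "deltas": [
    [[0,0,1],[0,0,0]],
    [[0,0,2],[0,0,0]],
    [[0,0,3],[0,0,0]],
    [[0,0,4],[0,0,0]],
    [[0,0,4],[0,0,0]]
  ]
}}

```text
t: 6.2
ee_pos: [536.0, 192.0, 40.7]
orientation: [0.357, 3.121, 0.0]
ft_force: [-0.3, -0.2, 1.9]
width: 0.2
grasp_force: 0.6
```

Emit:
{"name": "servo_tool", "arguments": {
  "deltas": [
    [[0,0,1],[0,0,0]],
    [[0,0,2],[0,0,0]],
    [[0,0,3],[0,0,0]],
    [[0,0,3],[0,0,0]]
  ]
}}

```text
t: 6.53
ee_pos: [536.8, 192.1, 37.9]
orientation: [0.357, 3.12, 0.001]
ft_force: [2.0, 0.0, 3.6]
width: 0.5
grasp_force: 1.5
```

Contact now (about 2–4 N). I'll continue gently.

Emit:
{"name": "servo_tool", "arguments": {
  "deltas": [
    [[0,0,1],[0,0,0]],
    [[0,0,2],[0,0,0]],
    [[0,0,3],[0,0,0]],
    [[0,0,3],[0,0,0]]
  ]
}}

```text
t: 6.87
ee_pos: [535.7, 192.0, 34.4]
orientation: [-0.357, -3.121, 0.0]
ft_force: [1.3, -0.1, 2.1]
width: 0.5
grasp_force: 1.2
```

Emit:
{"name": "servo_tool", "arguments": {
  "deltas": [
    [[0,0,0.7],[0,0,0]],
    [[0,0,1.4],[0,0,0]],
    [[0,0,2],[0,0,0]],
    [[0,0,2],[0,0,0]]
  ]
}}

```text
t: 7.2
ee_pos: [535.6, 191.9, 32.4]
orientation: [-0.357, -3.121, 0.0]
ft_force: [1.0, 0.9, 0.5]
width: 0.4
grasp_force: 0.8
```

Emit:
{"name": "servo_tool", "arguments": {
  "deltas": [
    [[0,0,0.5],[0,0,0]],
    [[0,0,1],[0,0,0]],
    [[0,0,1],[0,0,0]]
  ]
}}

```text
t: 7.45
ee_pos: [535.7, 191.9, 31.5]
orientation: [-0.357, -3.121, 0.0]
ft_force: [1.4, -0.4, 1.0]
width: 0.4
grasp_force: 0.8
```

Emit:
{"name": "servo_tool", "arguments": {
  "deltas": [
    [[0,0,0.4],[0,0,0]],
    [[0,0,0.8],[0,0,0]],
    [[0,0,0.8],[0,0,0]]
  ]
}}

```text
t: 7.7
ee_pos: [535.9, 191.9, 30.8]
orientation: [-0.357, -3.121, 0.0]
ft_force: [2.0, 0.4, 1.3]
width: 0.1
grasp_force: 0.9
```

Emit:
{"name": "servo_tool", "arguments": {
  "deltas": [
    [[0,0,0.5],[0,0,0]],
    [[0,0,0.5],[0,0,0]],
    [[0,0,0.5],[0,0,0]]
  ]
}}

```text
t: 7.95
ee_pos: [535.8, 191.9, 30.3]
orientation: [-0.357, -3.121, 0.0]
ft_force: [1.6, -0.5, 1.9]
width: 0.3
grasp_force: 0.9
```

Emit:
{"name": "servo_tool", "arguments": {
  "deltas": [
    [[0,0,-10],[0,0,0]],
    [[0,0,-40],[0,0,0]],
    [[0,0,-75],[0,0,0]],
    [[0,0,-110],[0,0,0]],
    [[0,0,-110],[0,0,0]]
  ]
}}

```text
t: 8.37
ee_pos: [539.1, 193.3, 147.0]
orientation: [0.356, 3.113, 0.006]
ft_force: [1.2, 0.6, 1.7]
width: 0.5
grasp_force: 0.0
```

Run:
```python
from st import *
p=get_image("wrist");w=world(p)
c=np.array([515.1,196.3]);ax=np.array([.975,-.22]);ay=np.array([.22,.975])
d=w[...,:2]-c;s=d@ax;t=d@ay
for a in range(-32,36,6):
    m=(np.abs(s-a)<2)&(np.abs(t)<8)&(w[...,2]<90);print(a,m.sum(),np.nanmedian(w[m][:,2]).round(1) if m.any() else None)
to(586,-189.5,140)
```

```text
8.3667 [539.1 193.3 147. ] 0.49948590252920083 [1.2 0.6 1.7] 
 [[-0.974  0.226  0.008]
 [ 0.226  0.974  0.003]
 [-0.008  0.005 -1.   ]]
-32 83 51.2
-26 87 67.2
-20 71 67.2
-14 73 64.8
-8 72 62.2
-2 67 60.1
4 73 58.4
10 64 58.4
16 66 58.4
22 59 58.6
28 60 58.8
34 35 51.3
tool delta [-132.  -362.3    6.2]
```

The rocker is tipped right over: far half level at 58.5 mm, near end at 67 mm. Next the bar key.

Emit:
{"name": "servo_tool", "arguments": {
  "deltas": [
    [[-13,-36,0],[0,0,0]],
    [[-26,-70,0],[0,0,0]],
    [[-39,-104,0],[0,0,0]],
    [[-52,-138,0],[0,0,0]],
    [[-65,-172,0],[0,0,0]]
  ]
}}

```text
t: 8.83
ee_pos: [558.9, 8.3, 139.3]
orientation: [-0.356, -3.118, 0.0]
ft_force: [1.0, 0.0, -0.5]
width: 0.6
grasp_force: 0.0
```

Emit:
{"name": "servo_tool", "arguments": {
  "deltas": [
    [[-13,-36,0],[0,0,0]],
    [[-26,-72,0],[0,0,0]],
    [[-39,-108,0],[0,0,0]],
    [[-52,-144,0],[0,0,0]],
    [[-65,-172,0],[0,0,0]]
  ]
}}

```text
t: 9.25
ee_pos: [583.2, -174.7, 139.1]
orientation: [-0.358, -3.118, -0.001]
ft_force: [0.0, -0.2, -0.1]
width: 0.4
grasp_force: 0.0
```

Emit:
{"name": "servo_tool", "arguments": {
  "deltas": [
    [[-3,-10,0],[0,0,0]],
    [[-5,-16,10],[0,0,0]],
    [[-5,-16,30],[0,0,0]],
    [[-5,-16,40],[0,0,0]],
    [[-5,-16,40],[0,0,0]]
  ]
}}

```text
t: 9.67
ee_pos: [583.2, -187.1, 96.8]
orientation: [-0.355, -3.115, -0.003]
ft_force: [-0.7, -0.9, 0.9]
width: 0.3
grasp_force: 0.0
```

Run:
```python
from st import *
p=get_image("wrist");w=world(p);cv2.imwrite("pics/w5.png",p["frame"])
g=p["frame"].min(-1)>120
m=g&(np.linalg.norm(w[...,:2]-[586,-189.5],axis=-1)<45)&(w[...,2]>34)&(w[...,2]<50)
r=cv2.minAreaRect(w[m][:,:2].astype(np.float32));print(m.sum(),w[m].mean(0),r)
k=np.linalg.norm(w[...,:2]-o["ee_pos"][:2],axis=-1)<25
m=k&(w[...,2]>85);x=w[m];print("tip z",np.nanpercentile(x[:,2],1), x[x[:,2]<np.nanpercentile(x[:,2],1)+15][:,:2].min(0), x[x[:,2]<np.nanpercentile(x[:,2],1)+15][:,:2].max(0))
x0=r[0];to(x0[0],x0[1],30)
```

```text
9.6667 [ 583.2 -187.1   96.8] 0.31418683868907654 [-0.7 -0.9  0.9] 
 [[-0.974  0.225 -0.006]
 [ 0.225  0.974  0.003]
 [ 0.007  0.001 -1.   ]]
1119 [ 582.62069045 -193.17319453   42.92964533] ((587.1797485351562, -192.02740478515625), (55.53961181640625, 18.166810989379883), 26.035362243652344)
tip z 130.86844946502978 [ 569.83352617 -193.52439942] [ 574.56078851 -175.6501178 ]
tool delta [-5.4 -4.  66.8]
```

View pics/w5.png

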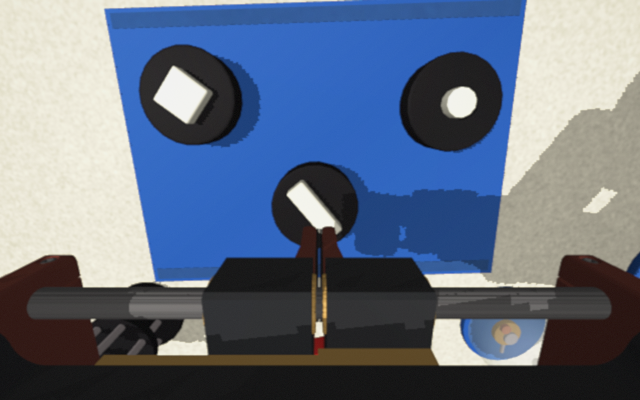

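The wrist view shows the bar key at (315,207), directly under the fingers' line; the square key (183,95) and round key (460,102) are well clear.

Emit:
{"name": "servo_tool", "arguments": {
  "deltas": [
    [[-1,-1,30],[0,0,0]],
    [[-1,-1,55],[0,0,0]],
    [[-1,-1,70],[0,0,0]],
    [[-1,-1,76],[0,0,0]],
    [[-1,-1,77],[0,0,0]]
  ]
}}

```text
t: 10.13
ee_pos: [586.2, -189.4, 22.6]
orientation: [-0.355, -3.119, -0.001]
ft_force: [-0.3, -0.4, -0.5]
width: -0.0
grasp_force: 0.0
```

Emit:
{"name": "servo_tool", "arguments": {
  "deltas": [
    [[0,0,1],[0,0,0]],
    [[0,0,2],[0,0,0]],
    [[0,0,2.5],[0,0,0]],
    [[0,0,2.5],[0,0,0]]
  ]
}}

```text
t: 10.47
ee_pos: [587.5, -190.6, 21.9]
orientation: [0.357, 3.12, -0.001]
ft_force: [0.8, -0.2, -0.4]
width: 0.2
grasp_force: 0.0
```

Emit:
{"name": "servo_tool", "arguments": {
  "deltas": [
    [[0,0,1],[0,0,0]],
    [[0,0,2],[0,0,0]],
    [[0,0,3],[0,0,0]],
    [[0,0,4],[0,0,0]],
    [[0,0,4],[0,0,0]]
  ]
}}

```text
t: 10.88
ee_pos: [586.7, -190.4, 16.6]
orientation: [-0.357, -3.121, -0.0]
ft_force: [0.3, -0.1, 0.0]
width: 0.7
grasp_force: 0.0
```

Emit:
{"name": "servo_tool", "arguments": {
  "deltas": [
    [[0,0,1],[0,0,0]],
    [[0,0,2],[0,0,0]],
    [[0,0,3],[0,0,0]],
    [[0,0,3],[0,0,0]]
  ]
}}

```text
t: 11.22
ee_pos: [586.9, -190.4, 13.8]
orientation: [0.357, 3.121, -0.0]
ft_force: [-0.6, 0.4, 3.4]
width: 0.6
grasp_force: 1.0
```

Emit:
{"name": "servo_tool", "arguments": {
  "deltas": [
    [[0,0,1],[0,0,0]],
    [[0,0,2],[0,0,0]],
    [[0,0,3],[0,0,0]],
    [[0,0,3],[0,0,0]]
  ]
}}

```text
t: 11.55
ee_pos: [586.9, -190.5, 10.9]
orientation: [0.357, 3.121, -0.0]
ft_force: [-1.4, -0.6, 4.0]
width: 0.6
grasp_force: 2.1
```

Emit:
{"name": "servo_tool", "arguments": {
  "deltas": [
    [[0,0,0.7],[0,0,0]],
    [[0,0,1.3],[0,0,0]],
    [[0,0,1.3],[0,0,0]]
  ]
}}

```text
t: 11.8
ee_pos: [586.9, -190.5, 9.7]
orientation: [0.357, 3.121, -0.0]
ft_force: [-1.5, 0.9, 4.7]
width: 0.5
grasp_force: 2.6
```

Emit:
{"name": "servo_tool", "arguments": {
  "deltas": [
    [[0,0,0.7],[0,0,0]],
    [[0,0,1.3],[0,0,0]],
    [[0,0,1.3],[0,0,0]],
    [[0,0,1.3],[0,0,0]]
  ]
}}

```text
t: 12.13
ee_pos: [586.9, -190.5, 8.5]
orientation: [0.357, 3.121, -0.0]
ft_force: [-0.9, 0.7, 6.3]
width: 0.5
grasp_force: 3.1
```

6.3 N corresponds to about 6 mm of travel, so the key is well down. Withdrawing straight up.

Emit:
{"name": "servo_tool", "arguments": {
  "deltas": [
    [[0,0,-4],[0,0,0]],
    [[0,0,-12],[0,0,0]],
    [[0,0,-35],[0,0,0]],
    [[0,0,-70],[0,0,0]],
    [[0,0,-105],[0,0,0]]
  ]
}}

```text
t: 12.55
ee_pos: [585.7, -190.0, 113.5]
orientation: [-0.357, -3.118, -0.001]
ft_force: [0.9, -0.5, 0.7]
width: 0.8
grasp_force: 0.0
```

Emit:
{"name": "servo_tool", "arguments": {
  "deltas": [
    [[0,0,-30],[0,0,0]],
    [[0,0,-60],[0,0,0]],
    [[0,0,-60],[0,0,0]],
    [[0,0,-60],[0,0,0]],
    [[0,0,-60],[0,0,0]]
  ]
}}

```text
t: 12.97
ee_pos: [586.2, -190.2, 172.8]
orientation: [-0.357, -3.12, -0.0]
ft_force: [-0.1, 0.7, 0.4]
width: 0.6
grasp_force: 0.0
```

Run:
```python
from st import *
p=get_image("wrist");w=world(p)
for n,c in dict(bar=(587,-191),).items():
    m=(p["frame"].min(-1)>120)&(np.linalg.norm(w[...,:2]-c,axis=-1)<45)&(w[...,2]>34)&(w[...,2]<50)
    print(n,m.sum(),np.median(w[m],0),cv2.minAreaRect(w[m][:,:2].astype(np.float32)))
p=get_image("top");w2=world(p);w0=np.load("top.npy")
d=w2[...,2]-w0[...,2]
for a in [(515,196),(522,-57),(466,-268),(740,154),(758,-20),(664,-392),(385,43)]:
    m=np.linalg.norm(w0[...,:2]-a,axis=-1)<50; print(a,np.nanpercentile(d[m],[2,50,98]).round(1))
```

```text
12.9667 [ 586.2 -190.2  172.8] 0.6272929227514424 [-0.1  0.7  0.4] 
 [[-0.974  0.226 -0.001]
 [ 0.226  0.974  0.   ]
 [ 0.001  0.    -1.   ]]
bar 814 [ 586.13049795 -191.96445615   43.04731309] ((587.2632446289062, -191.9893341064453), (55.731666564941406, 18.076906204223633), 26.324687957763672)
(515, 196) [-10.8  -0.    9.8]
(522, -57) [-6.9 -0.   6.8]
(466, -268) [647.1 675.1 720.3]
(740, 154) [-6.3 -0.2  6.7]
(758, -20) [-6.9 -0.   6. ]
(664, -392) [ -6.  231.1 603.9]
(385, 43) [-6.9  0.1  6.5]
```

The key is back up and the puck hasn't moved; everything else visible is in place too (the square puck and part of the screwdriver stand are hidden by the arm in the top view). Handing in.

```bash
python3 -c "
from h import *
print(close_job())"
```

```text
the job is handed in; nothing more can be done
None
```

I switched the light on, pressed the bar key about 6 mm (peak about 6 N) and saw it spring back with its puck unmoved, withdrew the hand and handed the job in; no verdict was returned, and the arm hid the square puck and part of the screwdriver stand from my last check.

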